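# Close the purge box and hold its recessed valve down

## Robot

A 6-joint arm with a two-finger parallel gripper is mounted at the origin on the work surface. World frame = base frame: x ahead of the robot, y to its left, z up, the work surface at z = 0. Lengths are in m, angles in rad, forces in N, time in s.
With the tool pointing down it reaches from about 0.325 to 0.775 m from the base axis. Payload 5.5 kg.
Tool frame: the origin (TCP) lies midway between the tips of the shut fingers; the grasp point (between the pads) lies env.grip_point_offset behind it (env.grip_point_offset is the distance from the TCP to the grasp point, in m); z points along the fingers, y is the direction in which the jaws open and shut (so a half turn about z gives the same grasp; the last joint's range is limited). The gripper opens to 88 mm and grips with 3 to 60 N. Pads are 20 mm wide; open, the fingers measure 115 mm over their backs; the gripper's body (75 mm by 178 mm) begins 61 mm behind the grasp point.
Start: joints at [1.194, 0.091, 1.231, -0, 1.82, -0.057], TCP at [0.189, 0.57, 0.223] pointing down, gripper open.
Joint ranges: [-2.87, 2.87], [-0.86, 2.18], [0.17, 2.46], [-1.51, 4.65], [0.06, 2.69], [-2.65, 2.65]. Speed limits (rad/s): [2.57, 2.57, 3.01, 3.14, 3.14, 3.14].

## Interface

Orientations are given as [roll, pitch, yaw] about the fixed x, y, z axes, in that order (R = Rz(yaw) Ry(pitch) Rx(roll)).
In Python, from station import telemetry, read_camera, camera_params, env gives the robot as it stands.
- The arm moves only by the tool servo_tool, never from a script. Its argument "plan" is one flat list of numbers, 7 for each row, row after row: the opening, from -1 (shut) to 1 (fully open), so that 0 is half open, then the shift along the world's x, y, z in m, then the turn, a rotation vector about the world's x, y, z in rad. In form: [gripper, dx, dy, dz, rx, ry, rz, gripper, dx, dy, dz, rx, ry, rz, ...]. A call has 1 to 20 rows; each row shifts and turns the commanded pose from where the row before left it; what a row does not reach is not made up. A row lasts 1/12 s, in which the tool goes at most 41.7 mm and 7.16 degrees, less where a joint would pass 70% of its speed; a pose out of reach is approached as far as the arm can. A call is refused whole if a number of a shift passes 0.0417 or a number of a turn 0.125, either way. A call with a gripper value outside its range is refused whole. The fingers move at their own pace and stop on an object; "newtons" is the grip in N (left out, the last holds). Time passes only in rows, so rows that do not move let the fingers close. It gives the time, the measured TCP pose, the force and the opening at its end, in the units of the state.
- telemetry.get_state(): the state, without advancing time (a new reading comes with each control period).
- read_camera(name): name is "side" or "top"; returns the picture (384x512x3 uint8, red, green, blue); there is no depth.
- camera_params(name): a dict with "fx", "fy", "cx", "cy" (pixels), "extrinsics" (4x4, takes a point from camera to world coordinates). Camera axes: x right, y down, z forward; pixel columns grow to the right and rows downward; lengths in m; the calibration is good to about 2 mm. A picture is of the moment at which its call begins. camera_params takes no time and is no camera call.
- env.close_job(): hands the job in, once; it reports no verdict.
The state is a dict: "clock": time; "joint_positions": joint angles; "dq": joint speeds; "effort": joint torques, N m; "ee_pos": TCP position; "tcp_rot": TCP orientation; "ft_force": force on the tool from outside, world axes, zero at the start; "torque": the same for the moment, N m; "gripper_width": finger opening in m.
Only numpy, scipy, OpenCV 4.12 (cv2) and the standard library are available. Lean on these libraries where they do the work, as an engineer would, in place of code of your own. Each camera call takes 0.05 s, during which the arm holds its last target.

## Task

Lower the hinged lid of the aluminium purge box until it is fully shut. Then take the long-handled probe out of the tool stand, reach its tip through the hole in the closed lid and push the recessed valve button well down with it, and finish while still gripping the probe and holding the button down. Leave the other tools and everything else on the table where they are.

Things in the scene. Friction and masses are not known exactly. Their poses are not given: they have to be found in the camera images.
- chamber: the aluminium purge box, fixed to the table, open-topped base 150 (x) x 170 (y) x 70 mm high with 5 mm walls; origin at the centre of its underside. Its own x axis points away from the robot, towards the hinge side; y along the hinge. Its position and yaw (within 0.35 rad) vary, and it may stand on the left or the right
- lid (a joint): angle of the box's flat aluminium lid, rad: 0 fully shut (lying level on the rim), growing as it opens upward, limit 1.35. It starts open between 0.9 and 1.2. The hinge is stiff: the lid stays where it is left, and a push of about 3 N at 110 mm from the hinge moves it. The lid has no knob; push it shut on its outer (upper) face
- lid_hinge (a point): middle of the hinge line at the far top edge of the box, 70.5 mm above the table, on the lid's under face. The hinge line runs along the box's y. The lid plate is 158 mm long from the hinge to its free edge (a tab 50 mm wide continues it to 172 mm), 170 mm wide, 6 mm thick
- lid_hole (a point): centre of the round through hole of 18 mm diameter in the lid, at the outer face of the lid, 70 mm from the hinge line and 35 mm to the box's +y side of the lid's middle. When the lid is shut the hole lies straight above the valve button, its upper edge 76.5 mm above the table
- purge (a joint): travel of the recessed steel valve button inside the box, m: 0 up, 0.008 fully down, vertical. Well down means more than 0.005. Its spring takes 1.8 N to start and 6 N to be fully down, and it springs back when let go
- purge_top (a point): centre of the top of the valve button (20 mm diameter, vertical), 52 mm above the table when up, 24 mm below the upper face of the shut lid. It moves with the button
- stand: black block 70 (x) x 180 (y) x 65 mm high, fixed to the table, with three vertical 11 mm holes in a row along its y, 65 mm apart; origin at the centre of its underside. Position and yaw vary. A tool hangs upright in each hole, resting on its collar; which tool is in which hole varies
- probe_mid (a point): the long-handled probe, loose, about 60 g, upright, tip down, in a hole of the stand: this point lies half-way up its plain round aluminium handle, on the axis. From the top: handle 18 mm diameter, 55 mm long (27.5 mm above and below this point); collar 26 mm diameter, 5 mm thick; steel shaft 8 mm diameter, 55 mm long. Its z axis points from the tip up to the handle
- probe_tip (a point): the tip of the probe, the lower end of its shaft, 87.5 mm below probe_mid along the probe's axis (in the stand its tip is 10 mm above the table)
- knob_driver: another tool in the stand, with a short wide round knob (32 mm diameter, 23 mm tall above the stand); leave it there. Origin at the underside of its collar
- tee_key: another tool in the stand, with a T-shaped cross handle 40 mm long, 29 mm tall above the stand; leave it there. Origin at the underside of its collar
- vial: small glass vial, 22 mm diameter, 45 mm tall, standing on the table just in front of the tool stand; bystander
- wafer_case: flat clear case 50 x 50 x 14 mm lying on the table in front of the purge box; bystander
- slide_box: white slide box 75 x 155 x 24 mm lying on the table at the back; bystander
- torch: black torch standing on its end, 40 mm diameter, 130 mm tall; bystander
- tape_roll: roll of grey tape lying flat, 100 mm diameter, 24 mm tall; bystander
Things that resemble listed ones, but are neither listed nor needed, are in the scene too. What is shaped like the part that bears probe_mid but blue or yellow is not meant.

How it is judged:
On the way, in this order (a step that is already met when the one before it is completed fails the run):
1. the lid is fully shut (value of joint lid below 0.03 rad), for 0.2 s.
2. with the lid shut, the probe has pushed the valve button well down (value of joint lid below 0.03 rad and value of joint purge above 0.005 m and contact force between probe and purge above 1.5 N), for 0.3 s.
At the end, for the whole second after the job is handed in: the lid is shut (within 0.03 rad); the probe, gripped by the fingers (over 2 N) and within 0.35 rad of upright, reaches through the lid's hole with its tip within 10 mm of the button's axis and presses the button (over 1.5 N) down by more than 5 mm of its 8 mm, through the last second (all of step 2 and horizontal distance between probe_tip and purge_top below 0.01 m and z of probe_tip in the frame of chamber below 0.052 m and angle between probe_mid's own z axis and vertical below 0.35 rad and contact force between the fingers and probe above 2 N); the arm keeps its last pose, push and grip.
It fails at once if another tool was taken out of the stand (distance of any of knob_driver, tee_key from where it was at the start of the episode above 0.03 m).
It fails at once if a bystander was pushed away or knocked over (distance of any of vial, wafer_case, slide_box, torch, tape_roll from where it was at the start of the episode above 0.03 m or angle between any of vial, torch's own z axis and vertical above 0.5 rad).
It also fails if it takes over 59 s, if anything falls off the work surface, if the arm or the gripper's body presses on something with over 40 N, if the wrist force passes 120 N, or if a joint passes its speed limit or range.

## Working session

There is one attempt and no reset: what is moved stays moved. The work goes in short steps, Python scripts to look and compute and a tool call to move; the robot and the scene stay as the last step left them, time stands still between calls to the robot, and variables do not carry over. Pictures are saved under pics/ and viewed, and the job is handed in when it is done.

Besides the shell and the picture viewer there is one more tool, called after "Call:" as name(argument=value, ...) on one line, values as JSON. servo_tool: Moves the arm, as the interface text tells. Its arguments: {"type":"object","properties":{"plan":{"type":"array"},"newtons":{"type":"number"}},"required":["plan"]}

```bash
mkdir -p pics; ls; python3 - <<'E'
from station import telemetry, read_camera, camera_params, env
import cv2
for n in ("side","top"):
    cv2.imwrite(f"pics/{n}0.png",cv2.cvtColor(read_camera(n),cv2.COLOR_RGB2BGR)); print(n,camera_params(n))
print(telemetry.get_state(),env.grip_point_offset)
E
```

```text
pics
side {'fx': 352.4227578351805, 'fy': 352.4227578351805, 'cx': 251.9330582009987, 'cy': 191.98147439260603, 'extrinsics': array([[ 0.99962593, -0.00401454,  0.02705345,  0.51612816],
       [-0.02527068, -0.51386558,  0.85749843, -0.9144753 ],
       [ 0.01045937, -0.85786132, -0.5137748 ,  0.63330286],
       [ 0.        ,  0.        ,  0.        ,  1.        ]])}
top {'fx': 432.544123113782, 'fy': 432.544123113782, 'cx': 261.5747642025054, 'cy': 183.88354592694196, 'extrinsics': array([[-0.02340845, -0.99128211,  0.12966039,  0.39527281],
       [-0.99967737,  0.02193057, -0.01281431,  0.0028974 ],
       [ 0.00985907, -0.12991852, -0.99147566,  1.21137429],
       [ 0.        ,  0.        ,  0.        ,  1.        ]])}
{'clock': 0.1, 'joint_positions': array([ 1.19428349e+00,  9.17799588e-02,  1.23175265e+00,  1.09910459e-05,
        1.81978704e+00, -5.67207102e-02]), 'dq': array([ 0.00148779, -0.00135654, -0.00251355, -0.000123  , -0.0006644 ,
       -0.00179172]), 'effort': array([ 1.38939999e-03, -4.47856307e+01, -4.07569385e+01,  6.98250602e-02,
        2.84473551e-02, -1.01416922e-04]), 'ee_pos': array([0.18853601, 0.56933569, 0.22162934]), 'tcp_rot': array([-3.13986904e+00, -1.08543406e-04,  2.82180313e+00]), 'ft_force': array([ 0.26973732, -0.45008401, -0.1528047 ]), 'torque': array([-0.01496953,  0.00732482,  0.01134752]), 'gripper_width': 0.08786084292188386} 0.0187
```

View pics/side0.png

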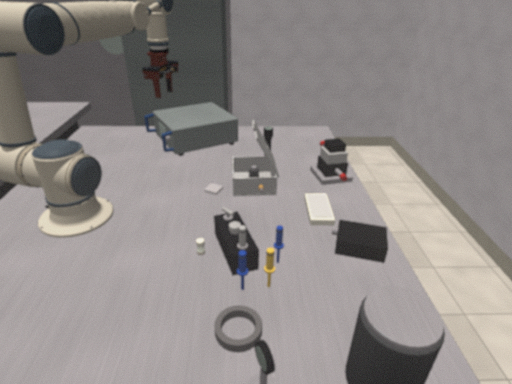

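View pics/top0.png

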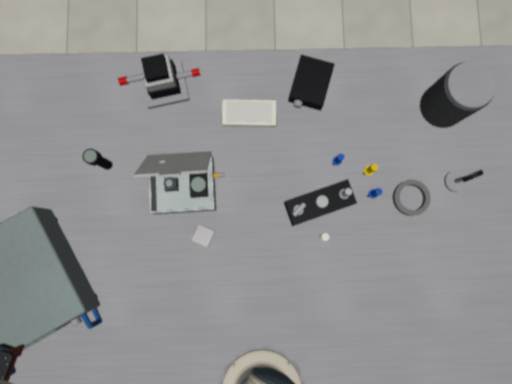

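The side view shows the box near (255,170) and the stand near (235,240). In the top view they are near (183,185) and (320,202). I'll enlarge both areas.

```bash
python3 - <<'E'
import cv2,numpy as np
s=cv2.imread("pics/side0.png");t=cv2.imread("pics/top0.png")
def c(im,x,y,w,h,f,n): cv2.imwrite(f"pics/{n}.png",cv2.resize(im[y:y+h,x:x+w],None,fx=f,fy=f,interpolation=cv2.INTER_CUBIC))
c(t,125,140,110,80,7,"z1");c(t,275,140,130,100,6,"z2");c(s,190,115,110,90,6,"z3");c(s,190,195,110,100,6,"z4")
E
```

```text
(no output)
```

View pics/z1.png

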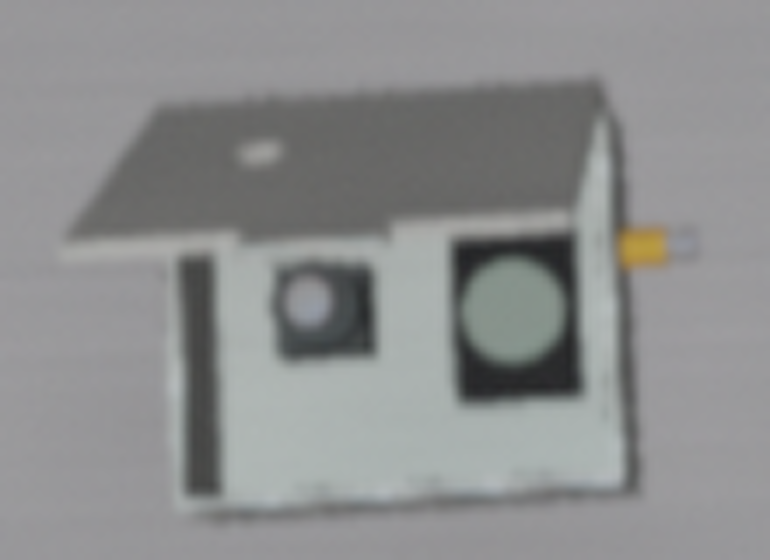

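View pics/z2.png

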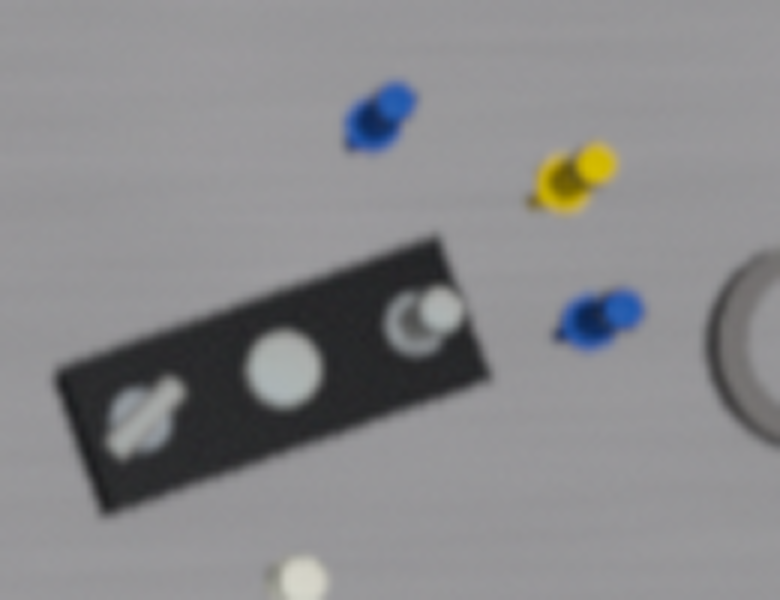

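View pics/z3.png

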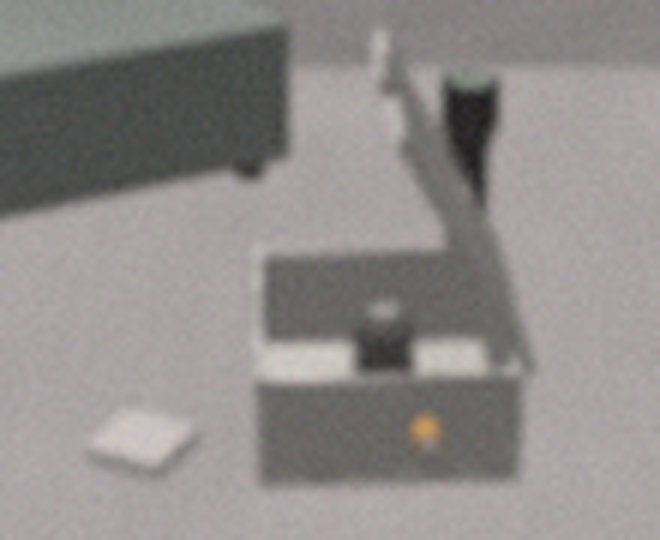

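View pics/z4.png

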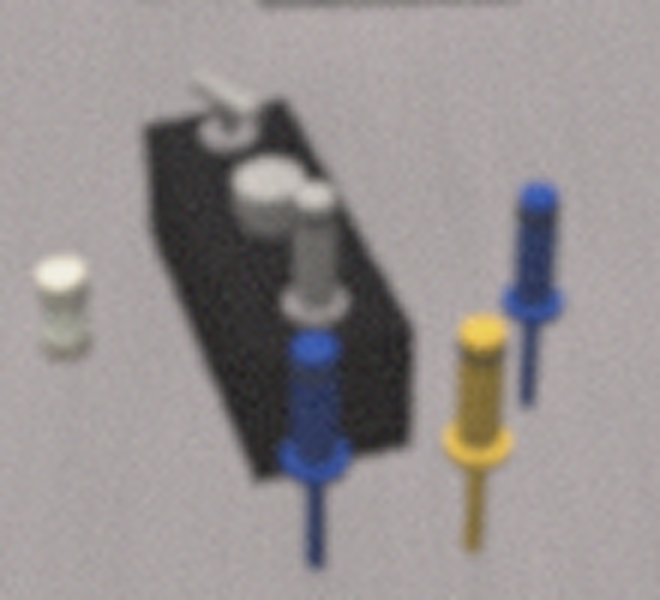

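```bash
cat > h.py <<'E'
import numpy as np
from station import camera_params
P={n:camera_params(n) for n in("side","top")}
def ray(n,u,v):
    p=P[n];E=p["extrinsics"];d=E[:3,:3]@np.array([(u-p["cx"])/p["fx"],(v-p["cy"])/p["fy"],1]);return E[:3,3],d
def onz(n,u,v,z):
    o,d=ray(n,u,v);return o+d*(z-o[2])/d[2]
def tri(a,b):
    A=[];B=[]
    for n,u,v in(a,b):
        o,d=ray(n,u,v);d=d/np.linalg.norm(d);M=np.eye(3)-np.outer(d,d);A.append(M);B.append(M@o)
    return np.linalg.lstsq(np.vstack(A),np.hstack(B),rcond=None)[0]
def proj(n,p):
    E=P[n]["extrinsics"];q=E[:3,:3].T@(np.array(p)-E[:3,3]);return P[n]["fx"]*q[0]/q[2]+P[n]["cx"],P[n]["fy"]*q[1]/q[2]+P[n]["cy"]
E
python3 - <<'E'
from h import *
np.set_printoptions(precision=4,suppress=True)
# pixel centre convention: crop resize -> (x+.5)/f-.5+off
z1=lambda x,y:((x+.5)/7-.5+125,(y+.5)/7-.5+140)
z2=lambda x,y:((x+.5)/6-.5+275,(y+.5)/6-.5+140)
z3=lambda x,y:((x+.5)/6-.5+190,(y+.5)/6-.5+115)
z4=lambda x,y:((x+.5)/6-.5+190,(y+.5)/6-.5+195)
T=lambda p,z:onz("top",*p,z)
S=lambda p,z:onz("side",*p,z)
print("probe top",T(z2(440,309),.125),S(z4(316,192),.125)); print("collar",T(z2(413,322),.07),S(z4(316,300),.07))
for c in[(55,372),(437,235),(492,378),(103,515)]:print("stand",T(z2(*c),.065))
print("knob",T(z2(284,368),.088),"tee",T(z2(145,415),.094))
for n,c,sc in[("blueA",(397,102),(539,192)),("yel",(597,163),(483,328)),("blueB",(623,309),(316,344))]:print(n,tri(("top",*z2(*c)),("side",*z4(*sc))))
for n,c in[("hingeR",(600,80)),("hingeL",(155,105)),("frontL",(180,512)),("frontR",(632,492))]:print(n,T(z1(*c),.0705))
print("button",T(z1(308,300),.052),S(z3(384,308),.052))
print("side frontR rim",S(z3(258,380),.07),"farR",S(z3(520,370),.07))
print("freetab",tri(("top",*z1(315,240)),("side",*z3(382,60))))
print("vial",T(z2(303,580),.045)); print("wafer",T((203,236),.014)); print("torch",T((91,156),.13))
E
```

```text
probe top [ 0.5141 -0.2293  0.125 ] [ 0.5154 -0.2282  0.125 ]
collar [ 0.5146 -0.2288  0.07  ] [ 0.5152 -0.2289  0.07  ]
stand [ 0.4964 -0.0698  0.065 ]
stand [ 0.554  -0.2425  0.065 ]
stand [ 0.4894 -0.2638  0.065 ]
stand [ 0.4328 -0.089   0.065 ]
knob [ 0.4939 -0.168   0.088 ] tee [ 0.4744 -0.1062  0.094 ]
blueA [ 0.6059 -0.2172  0.1159]
yel [ 0.5773 -0.3019  0.1158]
blueB [ 0.5144 -0.3095  0.1152]
hingeR [0.6365 0.1237 0.0705]
hingeL [0.6304 0.2937 0.0705]
frontL [0.4745 0.2826 0.0705]
frontR [0.4781 0.1129 0.0705]
button [0.5564 0.2388 0.052 ] [0.5575 0.2415 0.052 ]
side frontR rim [0.4837 0.1173 0.07  ] farR [0.6303 0.1281 0.07  ]
freetab [0.5526 0.2014 0.2249]
vial [ 0.4025 -0.1791  0.045 ]
wafer [0.4112 0.1516 0.014 ]
torch [0.6175 0.4192 0.13  ]
```

Call:
servo_tool(plan=[-1,0,0,0.035,0,0,0,-1,0.026,-0.0217,0.003,0,0,-0.0545,-1,0.026,-0.0217,0.003,0,0,-0.0545,-1,0.026,-0.0217,0.003,0,0,-0.0545,-1,0.026,-0.0217,0.003,0,0,-0.0545,-1,0.026,-0.0217,0.003,0,0,-0.0545,-1,0.026,-0.0217,0.003,0,0,-0.0545,-1,0.026,-0.0217,0.003,0,0,-0.0545,-1,0.026,-0.0217,0.003,0,0,-0.0545,-1,0.026,-0.0217,0.003,0,0,-0.0545,-1,0.026,-0.0217,0.003,0,0,-0.0545,-1,0.026,-0.0217,0,0,0,-0.0545,-1,0.026,-0.0217,0,0,0,-0.0545,-1,0.026,-0.0217,0,0,0,-0.0545,-1,0.026,-0.0217,0,0,0,-0.0545,-1,0.026,-0.0217,0,0,0,-0.0545,-1,0.026,-0.0217,0,0,0,-0.0545,-1,0.026,-0.0217,0,0,0,-0.0545,-1,0,0,0,0,0,0,-1,0,0,0,0,0,0], newtons=30)

```text
clock: 1.77
ee_pos: [0.6315, 0.1992, 0.2856]
tcp_rot: [-3.138, -0.0, 1.893]
ft_force: [0.7, -0.1, 0.3]
gripper_width: 0.0003
```

Call:
servo_tool(plan=[-1,0,0,-0.024,0,0,0,-1,0,0,-0.024,0,0,0,-1,0,0,-0.024,0,0,0,-1,0,0,-0.024,0,0,0,-1,-0.014,0,0,0,0,0,-1,-0.014,0,0,0,0,0,-1,-0.014,0,0,0,0,0,-1,-0.008,0,-0.005,0,0,0,-1,-0.008,0,-0.005,0,0,0,-1,-0.008,0,-0.005,0,0,0,-1,-0.0065,0,-0.0057,0,0,0,-1,-0.0065,0,-0.0057,0,0,0,-1,-0.0065,0,-0.0057,0,0,0,-1,-0.005,0,-0.007,0,0,0,-1,-0.005,0,-0.007,0,0,0,-1,-0.005,0,-0.007,0,0,0])

```text
clock: 3.1
ee_pos: [0.5293, 0.2015, 0.1384]
tcp_rot: [3.141, -0.0, 1.897]
ft_force: [-0.0, -1.3, 2.0]
gripper_width: 0.0003
```

```bash
python3 - <<'E'
from station import *
import cv2,numpy as np
a=read_camera("side")[100:220,180:320];b=read_camera("top")[130:230,110:240]
f=lambda i,w,h:cv2.resize(cv2.cvtColor(i,cv2.COLOR_RGB2BGR),(w,h),interpolation=cv2.INTER_CUBIC)
cv2.imwrite("pics/m1.png",np.hstack([f(a,395,340),f(b,400,340)]))
E
```

```text
(no output)
```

View pics/m1.png

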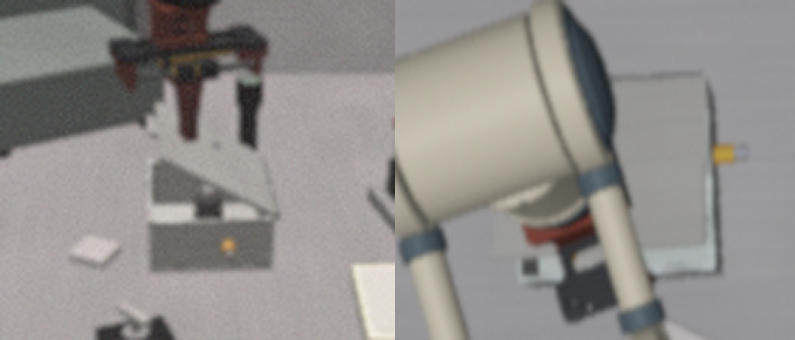

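The side view shows the lid about half closed, with its edge near (155,115), and the fingers resting on its outer face. I'll carry on along the arc.

Call:
servo_tool(plan=[-1,-0.0038,0,-0.0078,0,0,0,-1,-0.0038,0,-0.0078,0,0,0,-1,-0.0038,0,-0.0078,0,0,0,-1,-0.002,0,-0.0083,0,0,0,-1,-0.002,0,-0.0083,0,0,0,-1,-0.002,0,-0.0083,0,0,0,-1,0,0,-0.0065,0,0,0,-1,0,0,-0.005,0,0,0,-1,0,0,-0.0035,0,0,0,-1,0,0,-0.001,0,0,0,-1,0,0,0,0,0,0])

```text
clock: 4.12
ee_pos: [0.5123, 0.2006, 0.0767]
tcp_rot: [-3.141, -0.0, 1.895]
ft_force: [-8.6, -3.1, 13.8]
gripper_width: 0.0002
```

Call:
servo_tool(plan=[-1,0,0,-0.001,0,0,0,-1,0,0,0,0,0,0,-1,0,0,0,0,0,0,-1,0,0,0,0,0,0,-1,0,0,0.02,0,0,0,-1,0,0,0.04,0,0,0,-0.3,0,-0.02,0.04,0,0,0,0.1,0,-0.04,0.04,0,0,0,0.1,0,-0.04,0,0,0,0,0.1,0,-0.04,0,0,0,0,0.1,0,-0.04,0,0,0,0,0.1,0,-0.04,0,0,0,0,0.1,0,-0.04,0,0,0,0,0.1,0,-0.04,0,0,0,0,0.1,0,-0.04,0,0,0,0,0.1,0,-0.04,0,0,0,0,0.1,0,-0.04,0,0,0,0,0.1,0.0025,-0.009,0,0,0,0,0.1,0,0,0,0,0,0,0.1,0,0,0,0,0,0])

```text
clock: 5.78
ee_pos: [0.5153, -0.2163, 0.1994]
tcp_rot: [-3.141, -0.001, 1.894]
ft_force: [-0.4, -0.1, 0.0]
gripper_width: 0.0483
```

```bash
python3 - <<'E'
from station import *
import cv2,numpy as np
f=lambda i,w,h:cv2.resize(cv2.cvtColor(i,cv2.COLOR_RGB2BGR),(w,h),interpolation=cv2.INTER_CUBIC)
a=read_camera("side");b=read_camera("top")
cv2.imwrite("pics/a2.png",cv2.cvtColor(a,4));cv2.imwrite("pics/b2.png",cv2.cvtColor(b,4))
cv2.imwrite("pics/m2.png",np.hstack([f(a[120:220,200:300],400,400),f(b[140:240,125:225],400,400)]))
cv2.imwrite("pics/m3.png",np.hstack([f(a[160:300,180:320],400,400),f(b[130:270,260:400],400,400)]))
print(telemetry.get_state())
E
```

```text
{'clock': 5.8833, 'joint_positions': array([-4.56416987e-01, -2.40454243e-02,  1.38845127e+00,  6.03254565e-04,
        1.77732188e+00, -7.82234530e-01]), 'dq': array([ 1.18053779e-02, -9.17612798e-03, -1.23849591e-05, -2.69395164e-03,
       -2.26262709e-03, -4.20697907e-03]), 'effort': array([-8.09914302e-01, -3.91660130e+01, -4.06664121e+01, -9.60866630e-03,
        3.91450734e-02,  4.82853720e-03]), 'ee_pos': array([ 0.5155077 , -0.21500426,  0.19995733]), 'tcp_rot': array([ 3.14127225e+00, -5.14015909e-04,  1.89673762e+00]), 'ft_force': array([-0.57020838,  0.31757254,  0.57381627]), 'torque': array([-0.03126716,  0.02070493,  0.00854576]), 'gripper_width': 0.04822337708076783}
```

View pics/m2.png

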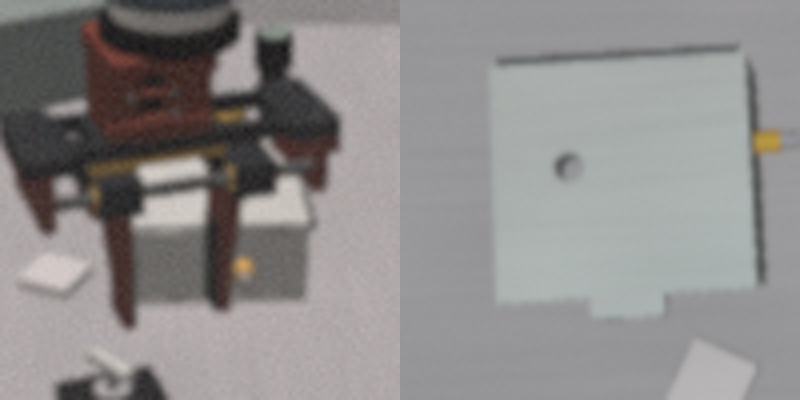

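View pics/m3.png

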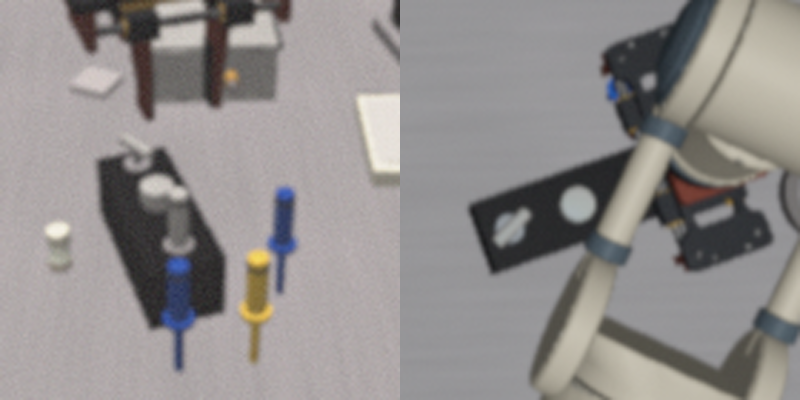

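The lid looks shut: in the top view it is a flat rectangle, with the hole at crop pixel (568,167). I'll measure the hole and the lid corners on z=0.0765.

```bash
python3 - <<'E'
from h import *
import cv2
b=cv2.imread("pics/b2.png");g=cv2.cvtColor(b,cv2.COLOR_BGR2GRAY)
r=g[170:195,155:180].astype(int);print(r[5:20,4:20])
w=np.clip(190-r,0,None)*(r<185)
w=w[5:20,4:20];ys,xs=np.mgrid[175:190,159:175];u,v=(w*xs).sum()/w.sum(),(w*ys).sum()/w.sum();print(u,v,onz("top",u,v,.0765))
q=lambda x,y:((x+.5)/4-.5+125,(y+.5)/4-.5+140)
for n,c in[("hole",(168,167)),("NR",(357,286)),("NL",(95,304)),("FR",(342,50)),("FL",(90,66)),("tabL",(191,318)),("tabR",(263,316))]:print(n,onz("top",*q(*c),.0765))
E
```

```text
[[171 171 171 170 170 170 171 170 171 171 170 170 171 171 171 171]
 [171 170 170 170 171 170 169 169 169 170 171 171 172 171 172 172]
 [172 171 172 173 172 170 165 162 161 164 169 172 173 173 173 173]
 [173 173 173 173 170 162 147 136 136 144 157 169 173 174 174 173]
 [173 173 173 171 161 139 116 106 114 127 144 162 170 172 172 172]
 [172 171 172 167 148 113  95 108 128 138 144 156 168 171 171 172]
 [172 172 171 166 141 102  98 126 143 147 148 155 167 171 172 172]
 [172 172 172 167 146 108 107 136 148 150 152 157 168 172 172 173]
 [173 172 173 170 154 123 115 140 149 151 154 162 171 173 174 174]
 [173 173 173 172 164 148 137 144 152 154 161 167 172 173 173 172]
 [173 173 173 172 170 166 158 157 161 164 167 171 171 172 172 173]
 [173 173 172 172 172 172 170 168 169 171 172 173 173 173 173 173]
 [173 173 173 174 173 173 173 173 173 174 174 174 174 174 174 174]
 [174 173 173 174 174 174 174 174 174 175 175 175 175 175 175 175]
 [173 174 174 175 175 174 175 175 176 176 175 176 176 176 175 176]]
166.317160534028 181.50944317811786 [0.55557894 0.23974031 0.0765    ]
hole [0.55591972 0.23893061 0.0765    ]
NR [0.47444083 0.11494915 0.0765    ]
NL [0.46656293 0.28607322 0.0765    ]
FR [0.63218157 0.12351081 0.0765    ]
FL [0.62491913 0.29105183 0.0765    ]
tabL [0.45599328 0.2234393  0.0765    ]
tabR [0.45622142 0.17648832 0.0765    ]
```

Call:
servo_tool(plan=[0.1,-0.0007,-0.0138,0,0,0,0,0.1,0,0,0,0,0,0,0.1,0,0,-0.025,0,0,0,0.1,0,0,-0.025,0,0,0,0.1,0,0,0,0,0,0,0.1,0,0,0,0,0,0])

```text
clock: 6.38
ee_pos: [0.5138, -0.2294, 0.1487]
tcp_rot: [-3.139, -0.002, 1.896]
ft_force: [0.1, 0.3, 0.2]
gripper_width: 0.0482
```

```bash
python3 - <<'E'
from station import *
import cv2,numpy as np
f=lambda i,w,h:cv2.resize(cv2.cvtColor(i,cv2.COLOR_RGB2BGR),(w,h),interpolation=cv2.INTER_CUBIC)
a=read_camera("side")
cv2.imwrite("pics/m4.png",f(a[160:290,170:320],600,520))
E
```

```text
(no output)
```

View pics/m4.png

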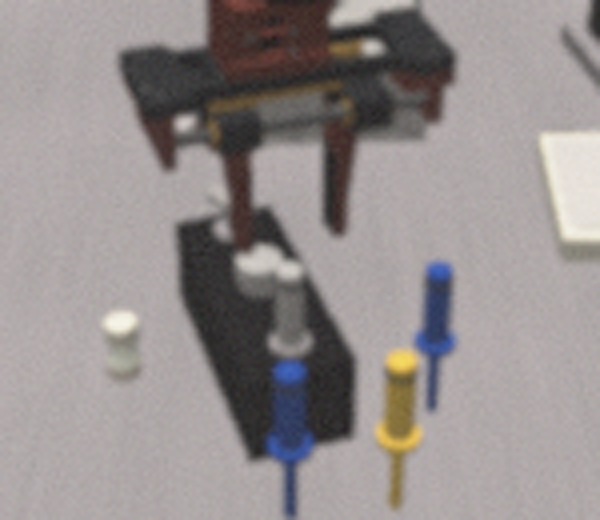

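The fingertips at (243,245) and (337,232) straddle the handle top at (290,270). I'll descend and close.

Call:
servo_tool(plan=[0.1,0.001,0.0006,-0.022,0,0,0,0.1,0,0,-0.022,0,0,0,0.1,0,0,-0.022,0,0,0,0.1,0,0,0,0,0,0,0.1,0,0,0,0,0,0,-1,0,0,0,0,0,0,-1,0,0,0,0,0,0,-1,0,0,0,0,0,0,-1,0,0,0,0,0,0,-1,0,0,0,0,0,0,-1,0,0,0,0,0,0,-1,0,0,0,0,0,0,-1,0,0,0,0,0,0], newtons=45)

```text
clock: 7.52
ee_pos: [0.5158, -0.2298, 0.0849]
tcp_rot: [3.141, 0.001, 1.895]
ft_force: [-0.6, -0.5, 5.9]
gripper_width: 0.0175
```

```bash
python3 - <<'E'
from station import *
import cv2,numpy as np
f=lambda i,w,h:cv2.resize(cv2.cvtColor(i,cv2.COLOR_RGB2BGR),(w,h),interpolation=cv2.INTER_CUBIC)
a=read_camera("side")
cv2.imwrite("pics/m5.png",f(a[160:290,170:320],600,520))
s=telemetry.get_state();print(s["ee_pos"],s["ft_force"],s["torque"],s["gripper_width"])
E
```

```text
[ 0.51581126 -0.22983071  0.08486263] [-2.0250036   0.39976117  5.90122971] [-0.08309033  0.30200368 -0.01206529] 0.01781604079299357
```

View pics/m5.png

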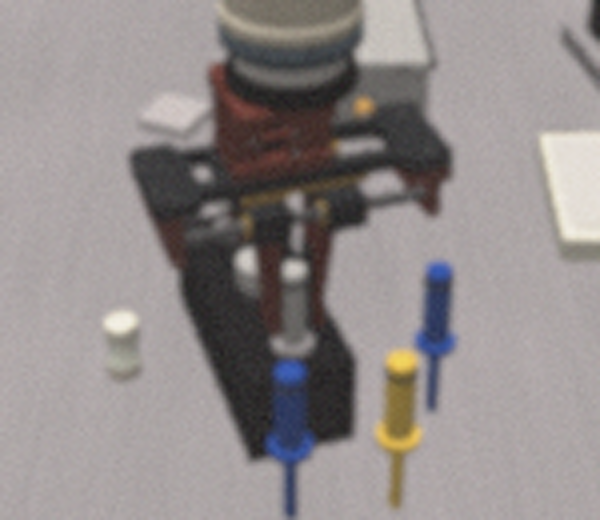

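The handle at (293,300) is gripped and the measured width matches 18 mm. I'll lift straight up.

Call:
servo_tool(plan=[-1,0,0,0.005,0,0,0,-1,0,0,0.01,0,0,0,-1,0,0,0.02,0,0,0,-1,0,0,0.02,0,0,0,-1,0,0,0.02,0,0,0,-1,0,0,0.025,0,0,0,-1,0,0,0.025,0,0,0,-1,0,0,0.025,0,0,0,-1,0,0,0,0,0,0,-1,0,0,0,0,0,0,-1,0,0,0,0,0,0])

```text
clock: 8.48
ee_pos: [0.5153, -0.2295, 0.2328]
tcp_rot: [-3.141, -0.001, 1.895]
ft_force: [-0.2, 0.5, -1.1]
gripper_width: 0.0174
```

```bash
python3 - <<'E'
from station import *
import cv2,numpy as np
f=lambda i,w,h:cv2.resize(cv2.cvtColor(i,cv2.COLOR_RGB2BGR),(w,h),interpolation=cv2.INTER_CUBIC)
a=read_camera("side")
cv2.imwrite("pics/m6.png",f(a[120:270,170:320],600,600))
s=telemetry.get_state();print(s["ee_pos"],s["ft_force"],s["torque"],s["gripper_width"])
E
```

```text
[ 0.51509853 -0.22932414  0.23199367] [-1.21118289 -0.81866273 -0.77146083] [-0.04910484  0.00049135 -0.05078803] 0.01713221243935029
```

View pics/m6.png

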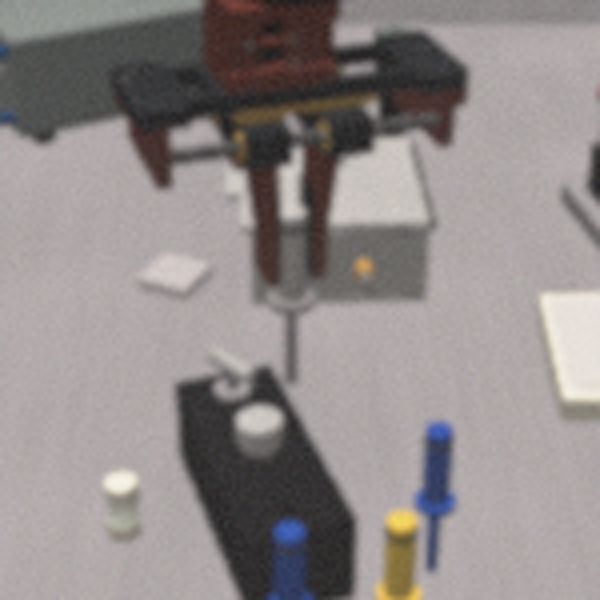

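```bash
python3 - <<'E'
from h import *
q=lambda x,y:((x+.5)/4-.5+170,(y+.5)/4-.5+120)
print(q(292,381),onz("side",*q(292,381),.157),onz("side",*q(291,300),.217))
print(proj("side",(.515,-.2293,.157)),proj("side",(.515,-.2293,.217)))
E
```

```text
(242.625, 214.875) [ 0.51645495 -0.22500083  0.157     ] [ 0.51605817 -0.23116251  0.217     ]
(np.float64(242.01343187559027), np.float64(215.91550484899034)) (np.float64(241.9078406310677), np.float64(194.20080614500347))
```

Call:
servo_tool(plan=[-1,0.0032,0.036,0,0,0,0,-1,0.0032,0.036,0,0,0,0,-1,0.0032,0.036,0,0,0,0,-1,0.0032,0.036,0,0,0,0,-1,0.0032,0.036,0,0,0,0,-1,0.0032,0.036,0,0,0,0,-1,0.0032,0.036,0,0,0,0,-1,0.0032,0.036,0,0,0,0,-1,0.0032,0.036,0,0,0,0,-1,0.0032,0.036,0,0,0,0,-1,0.0032,0.036,0,0,0,0,-1,0.0032,0.036,0,0,0,0,-1,0.0028,0.036,0,0,0,0,-1,0,0,-0.03,0,0,0,-1,0,0,-0.03,0,0,0,-1,0,0,0,0,0,0,-1,0,0,0,0,0,0,-1,0,0,0,0,0,0])

```text
clock: 10.03
ee_pos: [0.5567, 0.238, 0.1745]
tcp_rot: [-3.141, 0.0, 1.895]
ft_force: [0.9, 0.5, -0.2]
gripper_width: 0.0176
```

```bash
cat > look.py <<'E'
from station import *
import cv2,numpy as np,sys
f=lambda i,w,h:cv2.resize(cv2.cvtColor(i,cv2.COLOR_RGB2BGR),(w,h),interpolation=cv2.INTER_CUBIC)
a=read_camera("side")
cv2.imwrite(sys.argv[1],f(a[100:180,200:300],800,600) if 0 else f(a[100:175,205:305],800,600))
s=telemetry.get_state();print(s["clock"],s["ee_pos"],s["ft_force"],s["torque"],s["gripper_width"],s["tcp_rot"])
E
python3 look.py pics/m7.png
```

```text
10.0833 [0.55730792 0.23812648 0.17586603] [ 0.67116596  0.22136179 -0.92304886] [-0.0609288   0.01237261  0.03406825] 0.017150658587364212 [ 3.13942474e+00 -8.54921707e-05  1.89451596e+00]
```

View pics/m7.png

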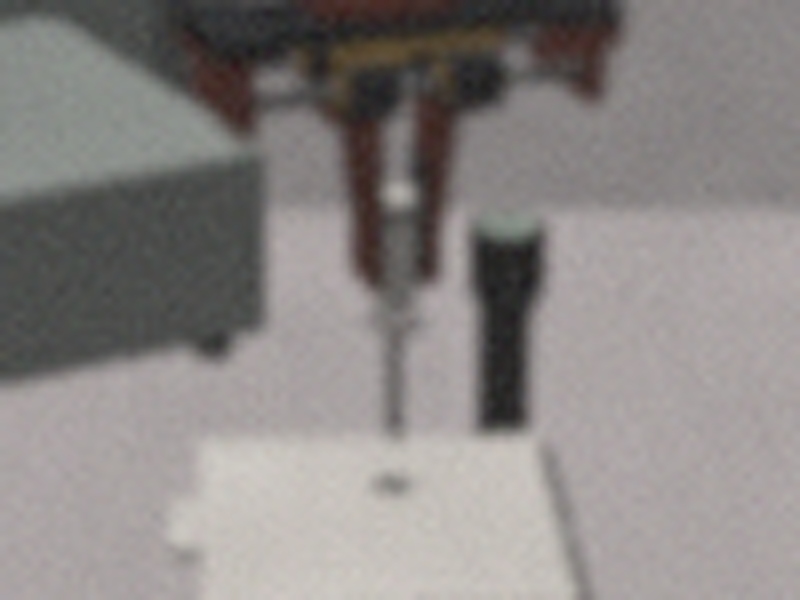

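```bash
python3 - <<'E'
from h import *
q=lambda x,y:((x+.5)/8-.5+205,(y+.5)/8-.5+100)
print("hole",onz("side",*q(392,484),.0765),"tip",onz("side",*q(395,435),.1005), onz("side",*q(397,320),.1605))
E
```

```text
hole [0.55704126 0.23981868 0.0765    ] tip [0.55809896 0.24046589 0.1005    ] [0.55781739 0.22894972 0.1605    ]
```

Tip and hole agree to about 1 mm in the side view. I'll make a small correction and descend slowly.

Call:
servo_tool(plan=[-1,-0.0006,0.0007,-0.012,0,0,0,-1,0,0,-0.012,0,0,0,-1,0,0,-0.006,0,0,0,-1,0,0,-0.005,0,0,0,-1,0,0,-0.004,0,0,0,-1,0,0,0,0,0,0,-1,0,0,0,0,0,0])

```text
clock: 10.67
ee_pos: [0.556, 0.2391, 0.1348]
tcp_rot: [-3.141, -0.0, 1.895]
ft_force: [0.2, 0.2, -1.6]
gripper_width: 0.0175
```

```bash
python3 look.py pics/m8.png
```

```text
10.7167 [0.55625367 0.2391379  0.13525195] [-0.40709993 -0.43634607 -0.80873653] [0.01695971 0.03692119 0.0418319 ] 0.01746491541907028 [ 3.14118804e+00 -9.88253065e-06  1.89527516e+00]
```

View pics/m8.png

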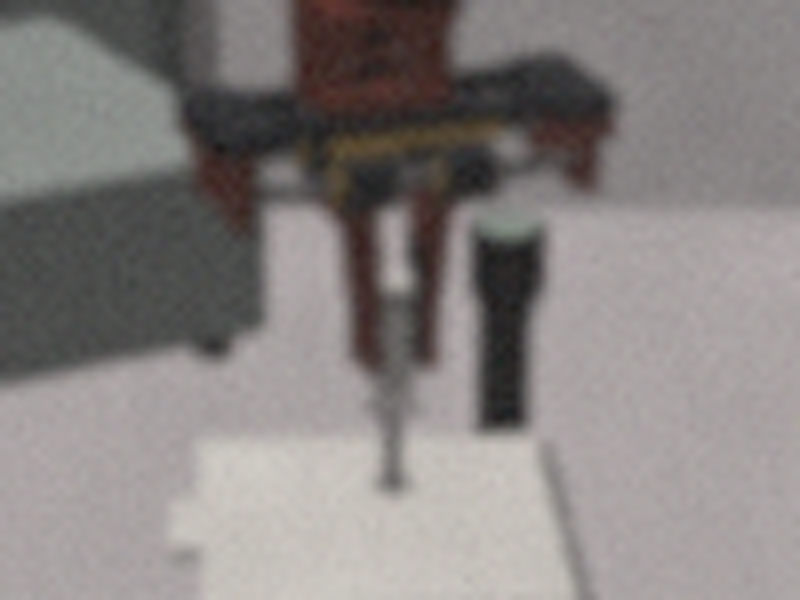

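The tip has entered the hole at (391,487) with no contact force. I'll press down next.

Call:
servo_tool(plan=[-1,0,0,-0.004,0,0,0,-1,0,0,-0.004,0,0,0,-1,0,0,-0.003,0,0,0,-1,0,0,-0.002,0,0,0,-1,0,0,0,0,0,0,-1,0,0,0,0,0,0])

```text
clock: 11.22
ee_pos: [0.5564, 0.2392, 0.1226]
tcp_rot: [3.14, -0.0, 1.895]
ft_force: [0.7, 0.7, 3.2]
gripper_width: 0.0174
```

Call:
servo_tool(plan=[-1,0,0,-0.002,0,0,0,-1,0,0,-0.0015,0,0,0,-1,0,0,-0.001,0,0,0,-1,0,0,0,0,0,0,-1,0,0,0,0,0,0,-1,0,0,0,0,0,0])

```text
clock: 11.72
ee_pos: [0.5565, 0.2392, 0.1186]
tcp_rot: [3.14, -0.0, 1.895]
ft_force: [-0.4, 0.1, 7.2]
gripper_width: 0.0177
```

```bash
python3 look.py pics/m9.png
```

```text
11.7667 [0.55647983 0.23923777 0.11859248] [-0.37314416 -0.08307349  6.86786283] [-0.11279259  0.083062   -0.01416018] 0.017404744111241453 [ 3.13991956e+00 -3.77274193e-05  1.89531601e+00]
```

Call:
servo_tool(plan=[-1,0,0,-0.001,0,0,0,-1,0,0,0,0,0,0,-1,0,0,0,0,0,0,-1,0,0,0,0,0,0,-1,0,0,0,0,0,0,-1,0,0,0,0,0,0])

```text
clock: 12.27
ee_pos: [0.5566, 0.2393, 0.1185]
tcp_rot: [3.139, -0.0, 1.895]
ft_force: [-1.2, 0.5, 9.0]
gripper_width: 0.0175
```

```bash
python3 look.py pics/m10.png; python3 - <<'E'
from station import *
import cv2
b=read_camera("side");c=read_camera("top")
cv2.imwrite("pics/s11.png",cv2.cvtColor(b,4));cv2.imwrite("pics/t11.png",cv2.cvtColor(c,4))
E
```

```text
12.3167 [0.55657966 0.23928145 0.11846379] [-0.84539745 -1.11726697 10.47941116] [-0.18868242  0.39156307 -0.00243895] 0.017191262977053458 [ 3.13912999e+00 -8.55740138e-05  1.89532252e+00]
```

View pics/m10.png

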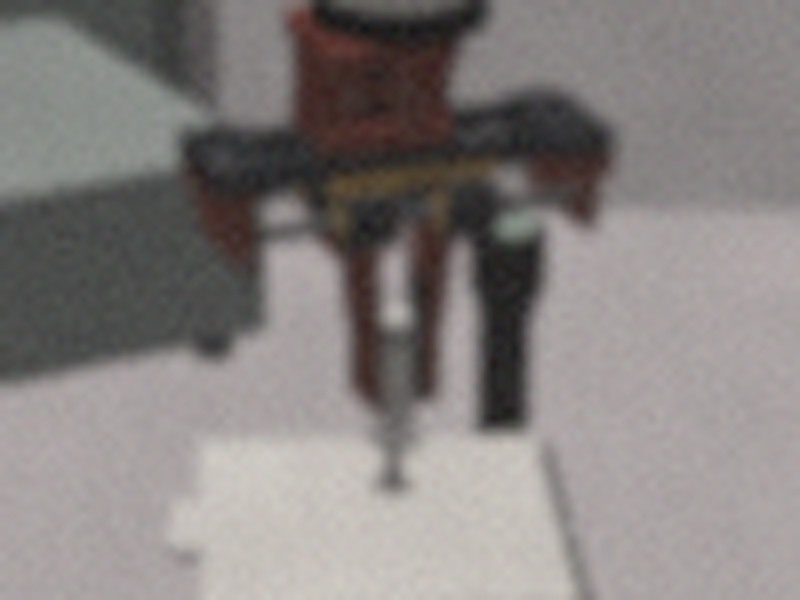

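View pics/s11.png

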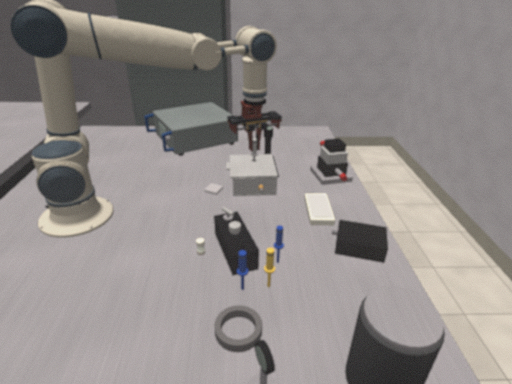

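The button is bottomed: the last 1 mm of command moved the tool only 0.1 mm while the force rose. The lid is level, and everything else is where it started. I'm handing in now.

```bash
python3 - <<'E'
from station import *
print(env.close_job())
s=telemetry.get_state();print(s["clock"],s["ee_pos"],s["ft_force"],s["gripper_width"])
E
```

```text
the job is handed in; nothing more can be done
None
the job is handed in; nothing more can be done
```

The job is handed in: the lid is shut and the gripped probe is holding the valve button down through the hole. I pushed the lid shut on its outer face with the closed fingers. Then I took the probe out of the right-hand hole of the stand, put its tip through the lid hole and pressed the button to its stop.

The last checks, taken just before handing in at about 12.3 s:
- **Button:** the upward force was about 9–10 N, above the 6 N needed to push it fully down. The last 1 mm of command moved the tool only 0.1 mm. The tip height worked out from the tool position was about 43.6 mm, against 44 mm expected at full travel.
- **Grip:** the finger opening was 17.2–17.5 mm on the 18 mm handle, set to 45 N. The tool pointed straight down, and I saw no slip.
- **Tip position:** the hole centre as measured in the two views agreed to about 1–2 mm.
- **Lid and other things:** the lid looked level and shut. In the final side view the other two tools, the vial, case, slide box, torch and tape were where they started.

One reading I did not explain was about 6 N upward when the fingers closed on the handle. It went away when I lifted the probe. The hand-in gave no verdict, and I could not read the state after it.

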